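# Take apart a tower of tea-station tins and set each on its matching tray

### The job

The kitchen has sent up the tea-station tins stacked in one tower. Take the tower apart from the top down and, one after another in that order, set each tin on the cork-floored black tray of its own outline (hexagonal, round, square, long), upright and flat on the tray's floor inside its rim. Never tip a tin over, and leave the mug and the glass tumbler where they stand.

Things in the scene. Friction and masses are not known exactly. Their poses are not given: they have to be found in the camera images.
- hex_tin: hexagonal closed steel tin with flush wooden lid, 30 mm across flats (35 mm across corners), 46 mm high; starts on top of the tower, on the round tin (underside about 142 mm above the counter). Origin: centre of its underside, z up. Two opposite flats face its +y and -y, the others are turned 60 degrees from these. 80 to 170 g.
- round_tin: round closed steel tin with flush wooden lid, 50 mm diameter, 48 mm high; starts third from the bottom, under the hexagonal tin (underside about 94 mm above the counter). Origin: centre of its underside, z up. 110 to 240 g.
- square_tin: square closed steel tin with flush wooden lid, 62 x 62 mm, 48 mm high; starts second from the bottom, on the long tin (underside about 46 mm above the counter). Origin: centre of its underside, z up. x and y square to its sides. 160 to 340 g.
- long_tin: long closed steel tin with flush wooden lid, 130 mm along its x, 66 mm along its y, 46 mm high; starts on the counter at the bottom of the tower. Origin: centre of its underside, z up. 230 to 480 g. The tins lie on one another by their weight alone, each centred within a few mm of the one below and turned from it by up to 7 degrees.
- hex_tray: the hexagonal fixed tray with a black rim and a cork floor: 4 mm thick floor (top at z = 4 mm above the counter), 4 mm thick rim whose top is 10 mm above the counter; inside 48 mm across flats, flats facing its +y and -y and every 60 degrees. Origin: centre of its underside, z up. 
- round_tray: the round fixed tray with a black rim and a cork floor: 4 mm thick floor (top at z = 4 mm above the counter), 4 mm thick rim whose top is 10 mm above the counter; inside diameter 68 mm. Origin: centre of its underside, z up. 
- square_tray: the square fixed tray with a black rim and a cork floor: 4 mm thick floor (top at z = 4 mm above the counter), 4 mm thick rim whose top is 10 mm above the counter; inside 80 x 80 mm, sides along its x and y. Origin: centre of its underside, z up. 
- long_tray: the long fixed tray with a black rim and a cork floor: 4 mm thick floor (top at z = 4 mm above the counter), 4 mm thick rim whose top is 10 mm above the counter; inside 148 mm along its x and 84 mm along its y. Origin: centre of its underside, z up. 
- mug: loose white mug, 76 mm diameter, 85 mm high, handle to its +y; to be left alone. Origin: centre of its underside, z up. 
- tumbler: loose greenish glass tumbler, 68 mm diameter, 95 mm high; to be left alone. Origin: centre of its underside, z up. 
Mind the look-alikes: they are no part of the job. What is shaped like the hex_tin but blue is not meant.

How it is judged:
By the outcome, as a careful person would: the job done as asked, in the order asked, and still so for the second after the job is handed in, with the robot touching nothing.
It also fails if it takes over 131 s, if anything falls off the work surface, if the arm or the gripper's body presses on something with over 40 N, if the wrist force passes 120 N, or if a joint passes its speed limit or range.

### The arm

A 6-joint arm with a two-finger parallel gripper is mounted at the origin on the work surface. World frame = base frame: x ahead of the robot, y to its left, z up, the work surface at z = 0. Lengths are in m, angles in rad, forces in N, time in s.
With the tool pointing down it reaches from about 0.25 to 0.775 m from the base axis. Payload 4 kg.
Tool frame: the origin (TCP) lies at the very end of the fingers, on their centre line; the grasp point (between the pads) lies 19 mm behind it; y points along the fingers, x is the direction in which the jaws open and shut, and the axes are right-handed (so a half turn about y gives the same grasp; the last joint's range is limited). The gripper opens to 94 mm and grips with 3 to 60 N. Pads are 16 mm wide; open, the fingers measure 119 mm over their backs; the gripper's body (75 mm by 177 mm) begins 78 mm behind the grasp point.
Start: joints at [-1.256, 0.087, 1.371, -0, 1.684, -0.103], TCP at [0.223, -0.503, 0.206] pointing down, gripper open.
Joint ranges: [-3.1, 3.1], [-0.76, 2.03], [0.27, 2.55], [-1.08, 4.22], [0.17, 2.65], [-2.57, 2.57]. Speed limits (rad/s): [2.79, 2.79, 3.14, 3.14, 3.14, 3.14].

### API

Orientations are given as [roll, pitch, yaw] about the fixed x, y, z axes, in that order (R = Rz(yaw) Ry(pitch) Rx(roll)).
In Python, from bench import robot gives the robot as it stands.
- The arm moves only by the shell command python3 -m handwheel 'ROWS' [OPENING]. ROWS is JSON, a list of rows, each an object with "delta_pos": the shift along the tool's x, y, z in mm, a list of three; "yaw": the turn about the tool's y in rad. A call has 1 to 12 rows; each row is the pose to reach, as a shift and turn from the pose commanded when the call began, along the tool's axes at that moment; what a row does not reach only later rows make up. A row lasts 1/10 s, in which the tool goes at most 50 mm and 8.59 degrees, less where a joint would pass 70% of its speed; a pose out of reach is approached as far as the arm can. A call with a gripper value outside its range is refused whole. OPENING is the closure in counts, from 0 (fully open) to 255 (shut), set as the call begins (- or left out, the last holds). The fingers move at their own pace and stop on an object; the grip force is fixed at half the most. Time passes only in rows, so rows that repeat a pose let the fingers close. It gives the time, the measured TCP pose, the force and the opening at its end, in the units of the state.
- robot.get_obs(): the state, without advancing time (a new reading comes with each control period).
- robot.snapshot(name): name is "side" or "top"; returns a dict with "image" (420x560x3 uint8, red, green, blue), "fx", "fy", "cx", "cy" (pixels), "k1" (the pictures are not rectified: a ray, as slopes to the right and down, at radius r is drawn at 1 + k1 r^2 times it, then the intrinsics apply), "rvec" (rotation vector, rad) and "tvec" (3), from world to camera coordinates, as OpenCV has them. Camera axes: x right, y down, z forward; pixel columns grow to the right and rows downward; lengths in m; the calibration is good to about 2 mm. A picture is of the moment at which its call begins. There is no depth.
- robot.close_job(): hands the job in, once; it reports no verdict.
The state is a dict: "time": time; "joint_positions": joint angles; "qvel": joint speeds; "joint_torque": joint torques, N m; "tool_pos": TCP position; "ee_rot": TCP orientation; "wrist_force": force on the tool from outside, world axes, zero at the start; "wrist_torque": the same for the moment, N m; "width": finger opening in m.
Only numpy, scipy, OpenCV 4.12 (cv2) and the standard library are available. Lean on these libraries where they do the work, as an engineer would, in place of code of your own. Each camera call takes 0.05 s, during which the arm holds its last target.

## Working session

There is one attempt and no reset: what is moved stays moved. The work goes in short steps, Python scripts to look and compute and a shell command to move; the robot and the scene stay as the last step left them, time stands still between calls to the robot, and variables do not carry over. Pictures are saved under pics/ and viewed, and the job is handed in when it is done.

```bash
ls; mkdir -p pics; cat > h.py <<'E'
import numpy as np, cv2
from scipy.spatial.transform import Rotation as Ro
from bench import robot
def snap(n,f):
    s=robot.snapshot(n); cv2.imwrite('pics/'+f+'.png',s['image'][:,:,::-1]); 
    np.save('pics/'+f+'.npy',{k:s[k] for k in s if k!='image'},allow_pickle=True); return s
def load(f):
    s=np.load('pics/'+f+'.npy',allow_pickle=True).item(); s['image']=cv2.imread('pics/'+f+'.png')[:,:,::-1]; return s
def proj(s,P):
    P=np.atleast_2d(np.array(P,float)); R=cv2.Rodrigues(np.array(s['rvec'],float))[0]
    c=P@R.T+np.array(s['tvec']).ravel(); x=c[:,:2]/c[:,2:]; x=x*(1+s['k1']*(x**2).sum(1,keepdims=True))
    return x*[s['fx'],s['fy']]+[s['cx'],s['cy']]
def unproj(s,uv,z):
    K=np.array([[s['fx'],0,s['cx']],[0,s['fy'],s['cy']],[0,0,1.]])
    uv=np.atleast_2d(np.array(uv,float))
    x=cv2.undistortPoints(uv.reshape(-1,1,2),K,np.array([s['k1'],0,0,0.])).reshape(-1,2)
    R=cv2.Rodrigues(np.array(s['rvec'],float))[0]; t=np.array(s['tvec']).ravel()
    d=np.c_[x,np.ones(len(x))]@R; o=-R.T@t
    return o+d*((z-o[2])/d[:,2])[:,None]
def crop(s,u0,v0,u1,v1,k,f):
    cv2.imwrite('pics/'+f+'.png',cv2.resize(s['image'][v0:v1,u0:u1,::-1],None,fx=k,fy=k,interpolation=cv2.INTER_CUBIC))
E
python3 - <<'E'
from h import *
for n in('top','side'):
    s=snap(n,n+'0'); print({k:np.round(s[k],4) for k in s if k!='image'}); R=cv2.Rodrigues(np.array(s['rvec'],float))[0]; print(-R.T@np.array(s['tvec']).ravel())
print(robot.get_obs())
E
```

```text
pics
{'fx': np.float64(505.2257), 'fy': np.float64(505.2257), 'cx': np.float64(282.2185), 'cy': np.float64(211.8432), 'k1': np.float64(-0.0209), 'rvec': array([ 2.0341, -2.1969,  0.2388]), 'tvec': array([0.0213, 0.5274, 0.9977])}
[0.30847916 0.00446626 1.08574773]
{'fx': np.float64(482.1704), 'fy': np.float64(482.1704), 'cx': np.float64(282.0537), 'cy': np.float64(216.0504), 'k1': np.float64(-0.035), 'rvec': array([ 0.9732, -2.2892,  1.1899]), 'tvec': array([0.3581, 0.3121, 0.8745])}
[-0.15695648  0.62299032  0.76000542]
{'time': 0.1, 'joint_positions': array([-1.25609930e+00,  8.78980597e-02,  1.37209916e+00, -3.59240569e-05,
        1.68360113e+00, -1.03058266e-01]), 'qvel': array([ 1.01646159e-03, -3.29332233e-04, -2.99791659e-03,  9.48963105e-04,
       -7.28629285e-05, -2.92130339e-04]), 'joint_torque': array([ 2.44968629e-03, -3.41252840e+01, -3.03301191e+01,  7.19933328e-02,
        3.04898189e-02, -8.86861085e-05]), 'tool_pos': array([ 0.22299115, -0.5022241 ,  0.20441396]), 'ee_rot': array([-1.5706255 ,  0.00199873, -1.15304488]), 'wrist_force': array([ 0.59965578, -1.28946639, -0.68488896]), 'wrist_torque': array([-0.01963829,  0.04703074,  0.04121382]), 'width': 0.09408849159681186}
```

View pics/top0.png

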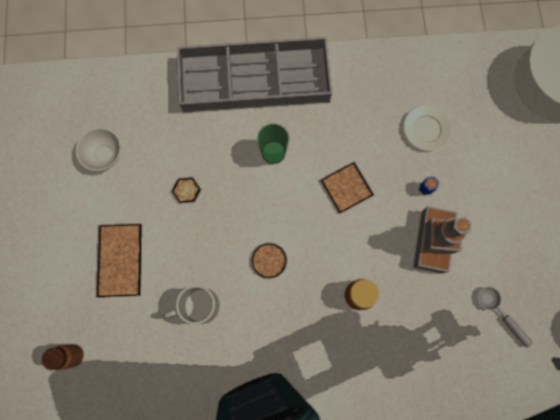

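View pics/side0.png

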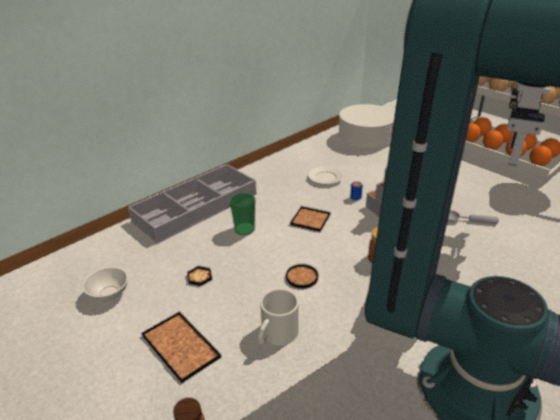

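The top view shows the tower at about (440,240), with the hexagonal tin on top at (462,226). The trays are hex (187,190), round (269,261), square (347,187) and long (119,260). The mug is at (196,305) and the tumbler at (273,143).

Things that could be taken for the hex tin are the blue hexagonal tin at (430,186), the amber jar at (363,294) and the brown jar at (62,357). I choose the steel one on top of the tower at (462,226).

```bash
python3 - <<'E'
from h import *
s=load('top0'); crop(s,400,165,490,285,5,'c_tower')
a=[cv2.resize(s['image'][v-36:v+36,u-36:u+36,::-1],None,fx=5,fy=5,interpolation=cv2.INTER_CUBIC) for u,v in((187,190),(269,261),(347,187),(119,260))]
im=np.vstack([np.hstack(a[:2]),np.hstack(a[2:])]); im=cv2.resize(im,(600,600)); cv2.imwrite('pics/c_trays.png',im)
E
```

```text
(no output)
```

View pics/c_tower.png

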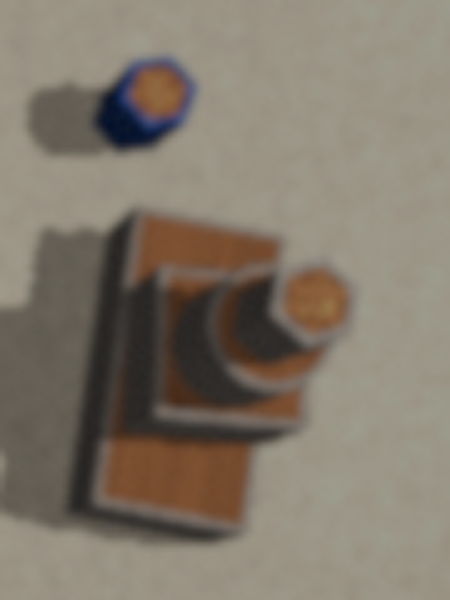

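View pics/c_trays.png

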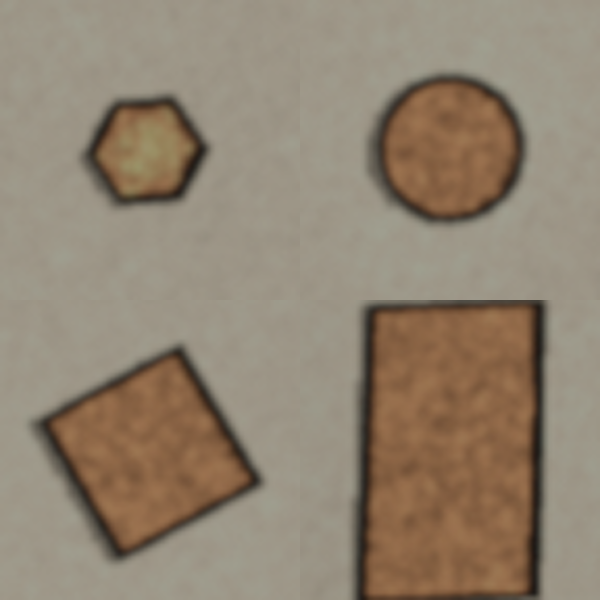

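```bash
python3 - <<'E'
from h import *
s=load('top0'); im=s['image']
c=lambda L:np.array(L)/5+[400,165]-0.4
print('long',unproj(s,c([(138,210),(283,240),(242,533),(95,500)]),.046).round(4))
print('sq',unproj(s,c([(158,268),(153,415),(303,425)]),.094).round(4))
print('round',unproj(s,c([(277,325)]),.142).round(4))
print('hex',unproj(s,c([(314,302),(318,258),(353,287),(350,322),(311,348),(275,322),(276,285)]),.188).round(4))
# trays by cork colour
hsv=cv2.cvtColor(im,cv2.COLOR_RGB2HSV)
m=((hsv[...,1]>85)&(hsv[...,0]<22)&(hsv[...,2]>90)).astype(np.uint8)
for n,(u,v) in dict(hex=(187,190),round=(269,261),square=(347,187),long=(119,260)).items():
    mm=np.zeros_like(m); mm[v-42:v+42,u-42:u+42]=m[v-42:v+42,u-42:u+42]
    k,l,st,ce=cv2.connectedComponentsWithStats(mm); i=1+st[1:,4].argmax()
    cn=max(cv2.findContours((l==i).astype(np.uint8),0,cv2.CHAIN_APPROX_NONE)[0],key=cv2.contourArea)
    P=unproj(s,cn.reshape(-1,2),.004)[:,:2]
    M=cv2.moments((P*1000).astype(np.float32).reshape(-1,1,2)); r=cv2.minAreaRect((P*1000).astype(np.float32))
    print(n,st[i,4],unproj(s,ce[i],.004).round(4),r)
    if n=='hex':
        z=(P-unproj(s,ce[i],.004)[0,:2]); th=np.arctan2(z[:,1],z[:,0]); rr=np.hypot(*z.T)
        w=np.exp(6j*th)*(rr-rr.mean()); print('corner dir deg mod 60',np.degrees(np.angle(w.sum()))/6)
E
```

```text
long [[ 0.5175 -0.3264  0.046 ]
 [ 0.4999 -0.3861  0.046 ]
 [ 0.3787 -0.3507  0.046 ]
 [ 0.3969 -0.2918  0.046 ]]
sq [[ 0.4835 -0.3159  0.094 ]
 [ 0.4246 -0.3057  0.094 ]
 [ 0.416  -0.3649  0.094 ]]
round [[ 0.4496 -0.3428  0.142 ]]
hex [[ 0.45   -0.3406  0.188 ]
 [ 0.4661 -0.3446  0.188 ]
 [ 0.4544 -0.3557  0.188 ]
 [ 0.4417 -0.3526  0.188 ]
 [ 0.4333 -0.337   0.188 ]
 [ 0.4438 -0.3253  0.188 ]
 [ 0.4573 -0.3277  0.188 ]]
hex 347 [[0.6045 0.1886 0.004 ]] ((604.6317138671875, 188.64390563964844), (47.03301239013672, 51.015079498291016), 2.2279067039489746)
corner dir deg mod 60 -28.95684109760656
round 786 [[0.4348 0.0174 0.004 ]] ((435.1213684082031, 17.34283447265625), (65.29170227050781, 67.25743865966797), 59.63791275024414)
square 1239 [[ 0.5833 -0.1666  0.004 ]] ((583.61865234375, -166.51707458496094), (80.95574951171875, 79.21643829345703), 24.41534996032715)
long 2665 [[0.4592 0.3372 0.004 ]] ((460.70233154296875, 337.4894714355469), (83.40512084960938, 149.45382690429688), 88.1585464477539)
```

The crop confirms the choice: the hex tin on the tower is steel-rimmed, and the look-alike at (430,186) is blue. The tray sizes I measured agree with the given sizes. I'll overlay the fitted models to refine the tin yaws.

```bash
cat >> h.py <<'E'
def rect(x,y,yaw,a,b,z):
    t=np.radians(yaw);R=np.array([[np.cos(t),-np.sin(t)],[np.sin(t),np.cos(t)]])
    p=np.array([[a,b],[-a,b],[-a,-b],[a,-b]])/2@R.T+[x,y]; return np.c_[p,np.full(4,z)]
def ngon(x,y,yaw,r,n,z):
    t=np.radians(yaw)+np.arange(n)*2*np.pi/n; return np.c_[x+r*np.cos(t),y+r*np.sin(t),np.full(n,z)]
def overlay(s,polys,u0,v0,u1,v1,k,f):
    im=cv2.resize(s['image'][v0:v1,u0:u1,::-1],None,fx=k,fy=k,interpolation=cv2.INTER_CUBIC)
    for i,p in enumerate(polys):
        q=((proj(s,p)-[u0,v0]+.5)*k-.5).round().astype(np.int32); cv2.polylines(im,[q.reshape(-1,1,2)],True,[(0,255,0),(255,255,0),(0,255,255),(255,0,255)][i%4],1)
    cv2.imwrite('pics/'+f+'.png',im)
E
python3 - <<'E'
from h import *
s=load('top0')
overlay(s,[rect(.4483,-.3388,-16,.130,.066,.046),rect(.4498,-.3404,-9,.062,.062,.094),ngon(.4496,-.3428,0,.025,40,.142),ngon(.45,-.3406,-10,.0173,6,.188)],405,195,485,285,7,'o1')
E
```

```text
(no output)
```

View pics/o1.png

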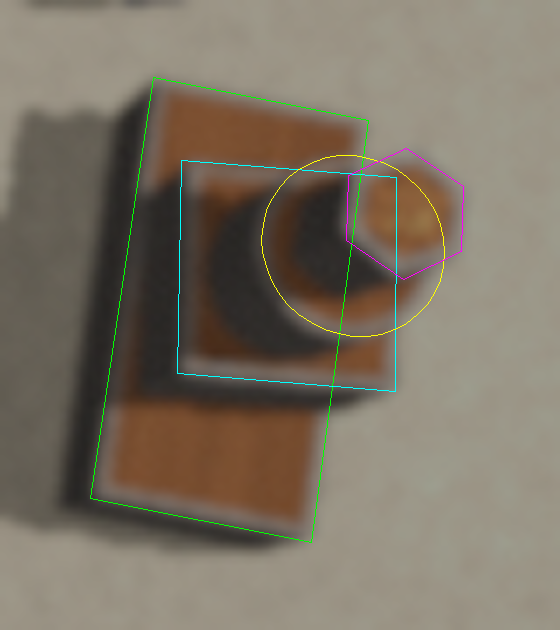

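```bash
python3 - <<'E'
from h import *
s=load('top0')
overlay(s,[rect(0,0,0,.001,.001,0)],435,205,485,250,12,'o2a')
overlay(s,[rect(.4498,-.3404,-9,.062,.062,.094),ngon(.4496,-.3428,0,.025,40,.142),ngon(.45,-.3406,-10,.0173,6,.188)],435,205,485,250,12,'o2b')
a=cv2.imread('pics/o2a.png');b=cv2.imread('pics/o2b.png'); b=cv2.addWeighted(a,.4,b,.6,0)
cv2.imwrite('pics/o2.png',cv2.resize(np.hstack([a,b]),(800,360)))
cv2.imwrite('pics/o2.png',cv2.convertScaleAbs(cv2.resize(np.vstack([a,b]),(533,600)) if 0 else b,alpha=1.5))
E
```

```text
(no output)
```

View pics/o2.png

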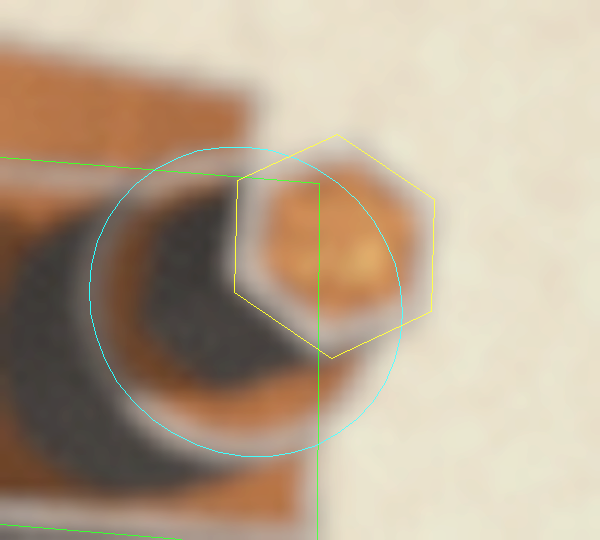

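```bash
cat >> h.py <<'E'
def go(x,y,z,yaw,cur=None):
    o=robot.get_obs(); p=np.array(o['tool_pos']); R=Ro.from_euler('xyz',o['ee_rot']); cy=np.degrees(o['ee_rot'][2])
    if cur is None: cur=cy
    t=np.radians(cy); d=np.array([x,y,z])-p
    X=np.array([np.cos(t),np.sin(t)]);Z=np.array([-np.sin(t),np.cos(t)])
    dy=(yaw-cy+180)%360-180
    print('t%.1f'%o['time'],'pos',p.round(4),'yaw%.1f'%cy,'w%.1f'%(o['width']*1e3),'tilt',np.round(o['ee_rot'][:2],3),'F',np.round(o['wrist_force'],1),'->mm',np.round([1e3*d[:2]@X,-1e3*d[2],1e3*d[:2]@Z],0),'yaw',round(-np.radians(dy),3))
E
python3 -c "
from h import *
go(.450,-.341,.235,-40)"
```

```text
t0.1 pos [ 0.223  -0.5022  0.2044] yaw-66.1 w94.1 tilt [-1.571  0.002] F [ 0.6 -1.3 -0.7] ->mm [-55. -31. 273.] yaw -0.455
```

```bash
python3 -m handwheel '[{"delta_pos":[-3,-15,12],"yaw":-0.03},{"delta_pos":[-10,-31,45],"yaw":-0.09},{"delta_pos":[-18,-31,85],"yaw":-0.16},{"delta_pos":[-26,-31,125],"yaw":-0.24},{"delta_pos":[-34,-31,165],"yaw":-0.31},{"delta_pos":[-42,-31,205],"yaw":-0.37},{"delta_pos":[-48,-31,240],"yaw":-0.42},{"delta_pos":[-53,-31,262],"yaw":-0.455},{"delta_pos":[-55,-31,273],"yaw":-0.455},{"delta_pos":[-55,-31,273],"yaw":-0.455},{"delta_pos":[-55,-31,273],"yaw":-0.455}]' 0; python3 -c "
from h import *
go(.450,-.341,.156,-40)"
```

```text
time: 1.2
tool_pos: [0.45, -0.342, 0.2369]
ee_rot: [-1.571, -0.0, -0.698]
wrist_force: [-0.6, 0.3, -0.3]
width: 0.0941
t1.2 pos [ 0.45   -0.342   0.2369] yaw-40.0 w94.1 tilt [-1.571 -0.   ] F [-0.6  0.3 -0.3] ->mm [-1. 81.  1.] yaw -0.0
```

```bash
python3 -m handwheel '[{"delta_pos":[-1,15,1],"yaw":0},{"delta_pos":[-1,35,1],"yaw":0},{"delta_pos":[-1,55,1],"yaw":0},{"delta_pos":[-1,70,1],"yaw":0},{"delta_pos":[-1,80,1],"yaw":0},{"delta_pos":[-1,80,1],"yaw":0},{"delta_pos":[-1,80,1],"yaw":0}]' 0; python3 - <<'E'
from h import *
go(.450,-.341,.156,-40)
s=snap('side','s1'); crop(s,370,100,530,240,5,'s1c')
E
```

```text
time: 1.9
tool_pos: [0.4502, -0.3407, 0.1571]
ee_rot: [-1.571, -0.001, -0.699]
wrist_force: [-0.3, 0.5, 0.2]
width: 0.094
t1.9 pos [ 0.4502 -0.3407  0.1571] yaw-40.0 w94.0 tilt [-1.571e+00 -1.000e-03] F [-0.3  0.5  0.2] ->mm [-0.  1. -0.] yaw -0.0
```

View pics/s1.png

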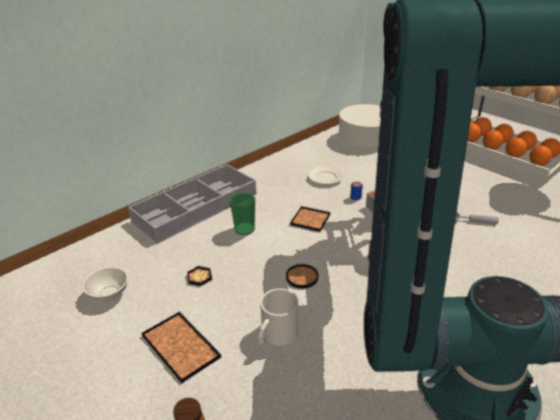

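In the side view the arm hides the tower, though the trays, mug (280,318) and tumbler (243,214) are clear. I'll close the gripper.

```bash
python3 -m handwheel '[{"delta_pos":[0,0,0],"yaw":0},{"delta_pos":[0,0,0],"yaw":0},{"delta_pos":[0,0,0],"yaw":0},{"delta_pos":[0,0,0],"yaw":0},{"delta_pos":[0,0,0],"yaw":0},{"delta_pos":[0,0,0],"yaw":0},{"delta_pos":[0,0,0],"yaw":0},{"delta_pos":[0,0,0],"yaw":0},{"delta_pos":[0,0,0],"yaw":0},{"delta_pos":[0,0,0],"yaw":0}]' 255; python3 - <<'E'
from h import *
go(.450,-.341,.156,-40)
E
```

```text
time: 2.95
tool_pos: [0.4504, -0.3404, 0.1566]
ee_rot: [-1.571, -0.001, -0.698]
wrist_force: [0.3, 0.5, 0.4]
width: 0.0311
t3.0 pos [ 0.4504 -0.3404  0.1566] yaw-40.0 w31.1 tilt [-1.571e+00 -1.000e-03] F [0.3 0.5 0.4] ->mm [ 0.  1. -1.] yaw 0.0
```

```bash
python3 -m handwheel '[{"delta_pos":[0,0,0],"yaw":0},{"delta_pos":[0,-3,0],"yaw":0},{"delta_pos":[0,-9,0],"yaw":0},{"delta_pos":[0,-18,0],"yaw":0},{"delta_pos":[0,-30,0],"yaw":0},{"delta_pos":[0,-42,0],"yaw":0},{"delta_pos":[0,-50,0],"yaw":0},{"delta_pos":[0,-50,0],"yaw":0},{"delta_pos":[0,-50,0],"yaw":0}]' 255; python3 - <<'E'
from h import *
go(.6045,.1886,.14,-59)
s=snap('top','t2'); crop(s,390,150,510,290,4,'t2c')
E
```

```text
time: 3.85
tool_pos: [0.4503, -0.3403, 0.2068]
ee_rot: [-1.571, -0.001, -0.698]
wrist_force: [-0.1, -0.4, -1.0]
width: 0.031
t3.9 pos [ 0.4503 -0.3403  0.2068] yaw-40.0 w31.0 tilt [-1.571e+00 -1.000e-03] F [-0.1 -0.4 -1. ] ->mm [-222.   67.  504.] yaw 0.332
```

View pics/t2c.png

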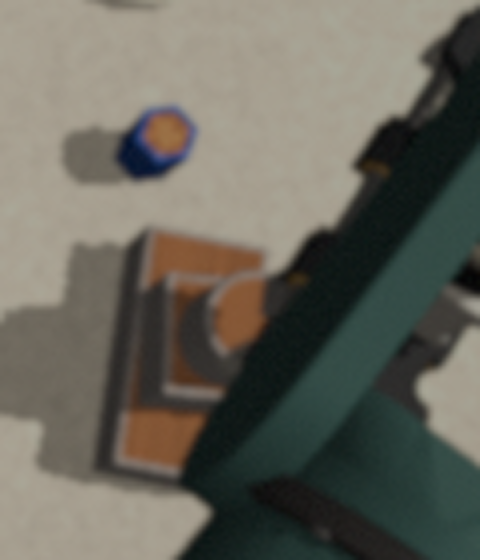

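```bash
python3 -m handwheel '[{"delta_pos":[-4,0,9],"yaw":0.01},{"delta_pos":[-12,0,27],"yaw":0.03},{"delta_pos":[-24,0,55],"yaw":0.05},{"delta_pos":[-38,0,87],"yaw":0.08},{"delta_pos":[-52,0,119],"yaw":0.11},{"delta_pos":[-66,0,151],"yaw":0.14},{"delta_pos":[-81,0,183],"yaw":0.17},{"delta_pos":[-95,0,215],"yaw":0.2},{"delta_pos":[-109,0,247],"yaw":0.22},{"delta_pos":[-123,0,279],"yaw":0.25},{"delta_pos":[-137,0,311],"yaw":0.28},{"delta_pos":[-149,0,339],"yaw":0.3}]' 255; python3 - <<'E'
from h import *
go(.6045,.1886,.14,-59)
E
```

```text
time: 5.1
tool_pos: [0.5536, 0.0178, 0.2058]
ee_rot: [-1.571, 0.001, -0.998]
wrist_force: [-0.8, -0.1, -1.3]
width: 0.031
t5.1 pos [0.5536 0.0178 0.2058] yaw-57.2 w31.0 tilt [-1.571e+00  1.000e-03] F [-0.8 -0.1 -1.3] ->mm [-116.   66.  135.] yaw 0.032
```

```bash
python3 -m handwheel '[{"delta_pos":[-20,8,23],"yaw":0.03},{"delta_pos":[-40,20,47],"yaw":0.03},{"delta_pos":[-62,35,72],"yaw":0.03},{"delta_pos":[-82,52,95],"yaw":0.03},{"delta_pos":[-99,70,115],"yaw":0.03},{"delta_pos":[-110,90,128],"yaw":0.03},{"delta_pos":[-115,110,134],"yaw":0.03},{"delta_pos":[-116,130,135],"yaw":0.03},{"delta_pos":[-116,142,135],"yaw":0.03},{"delta_pos":[-116,147,135],"yaw":0.03},{"delta_pos":[-116,147,135],"yaw":0.03}]' 255; python3 - <<'E'
from h import *
go(.6045,.1886,.019,-59)
s=snap('side','s2'); crop(s,140,220,260,320,6,'s2c')
E
```

```text
time: 6.2
tool_pos: [0.6039, 0.1857, 0.0587]
ee_rot: [-1.572, 0.001, -1.028]
wrist_force: [-1.0, -0.2, -1.8]
width: 0.0311
t6.2 pos [0.6039 0.1857 0.0587] yaw-58.9 w31.1 tilt [-1.572e+00  1.000e-03] F [-1.  -0.2 -1.8] ->mm [-2. 40.  2.] yaw 0.001
```

View pics/s2c.png

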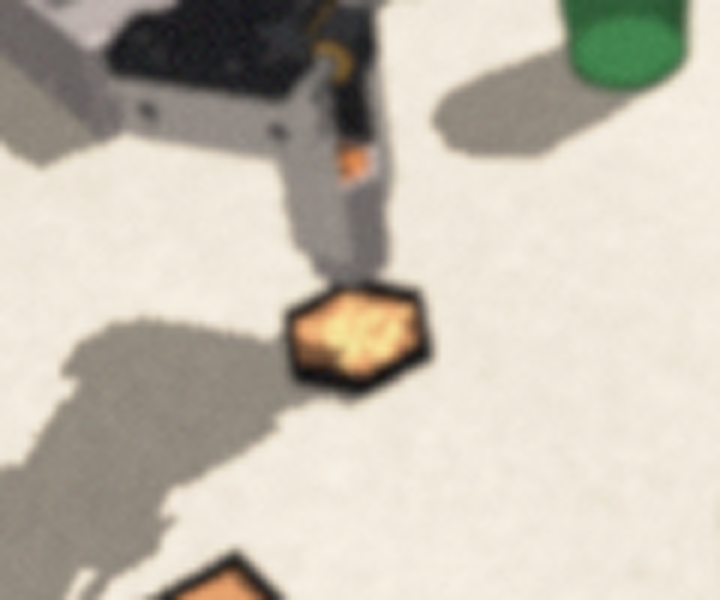

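```bash
python3 - <<'E'
from h import *
s=load('s2')
for P in([.6045,.1886,.004],[.6039,.1857,.0587],[.4348,.0174,.004],[.5835,-.1666,.004],[.4598,.3373,.004]):
    p=proj(s,P)[0]; print(P,p.round(1),((p-[140,220])*6).round())
E
```

```text
[0.6045, 0.1886, 0.004] [199.5 275.9] [357. 336.]
[0.6039, 0.1857, 0.0587] [197.9 257.5] [347. 225.]
[0.4348, 0.0174, 0.004] [302.  276.2] [972. 337.]
[0.5835, -0.1666, 0.004] [310.6 218.6] [1024.   -9.]
[0.4598, 0.3373, 0.004] [180.8 345.2] [245. 751.]
```

Both cameras agree on the trays: hex at crop (357,336), as seen in the side view. I'll lower the tin.

```bash
python3 -m handwheel '[{"delta_pos":[-1,8,1],"yaw":0},{"delta_pos":[-2,18,2],"yaw":0},{"delta_pos":[-2,27,2],"yaw":0},{"delta_pos":[-2,33,2],"yaw":0},{"delta_pos":[-2,37,2],"yaw":0},{"delta_pos":[-2,38,2],"yaw":0},{"delta_pos":[-2,38,2],"yaw":0}]' 255; python3 - <<'E'
from h import *
go(.6045,.1886,.019,-59)
E
```

```text
time: 6.95
tool_pos: [0.6052, 0.1886, 0.0213]
ee_rot: [-1.571, -0.0, -1.028]
wrist_force: [-0.3, 0.0, -2.1]
width: 0.0311
t7.0 pos [0.6052 0.1886 0.0213] yaw-58.9 w31.1 tilt [-1.571 -0.   ] F [-0.3  0.  -2.1] ->mm [-0.  2. -1.] yaw 0.002
```

```bash
python3 -m handwheel '[{"delta_pos":[0,1,0],"yaw":0},{"delta_pos":[0,2,0],"yaw":0},{"delta_pos":[0,2,0],"yaw":0},{"delta_pos":[0,2,0],"yaw":0}]' 255; python3 - <<'E'
from h import *
go(.6045,.1886,.019,-59)
E
```

```text
time: 7.35
tool_pos: [0.6053, 0.1886, 0.0196]
ee_rot: [-1.571, -0.0, -1.028]
wrist_force: [-0.1, 0.3, -1.6]
width: 0.0309
t7.3 pos [0.6053 0.1886 0.0196] yaw-58.9 w30.9 tilt [-1.571 -0.   ] F [-0.1  0.3 -1.6] ->mm [-0.  1. -1.] yaw 0.002
```

```bash
python3 -m handwheel '[{"delta_pos":[0,1,0],"yaw":0},{"delta_pos":[0,1,0],"yaw":0},{"delta_pos":[0,1,0],"yaw":0}]' 255; python3 - <<'E'
from h import *
go(.6045,.1886,.019,-59)
E
```

```text
time: 7.65
tool_pos: [0.6054, 0.1886, 0.0186]
ee_rot: [-1.57, -0.0, -1.028]
wrist_force: [1.0, 0.4, -0.8]
width: 0.0308
t7.7 pos [0.6054 0.1886 0.0186] yaw-58.9 w30.8 tilt [-1.57 -0.  ] F [ 1.   0.4 -0.8] ->mm [-0. -0. -1.] yaw 0.002
```

```bash
python3 -m handwheel '[{"delta_pos":[0,0,0],"yaw":0},{"delta_pos":[0,0,0],"yaw":0},{"delta_pos":[0,0,0],"yaw":0},{"delta_pos":[0,0,0],"yaw":0},{"delta_pos":[0,0,0],"yaw":0},{"delta_pos":[0,-10,0],"yaw":0},{"delta_pos":[0,-35,0],"yaw":0},{"delta_pos":[0,-70,0],"yaw":0},{"delta_pos":[0,-110,0],"yaw":0},{"delta_pos":[0,-150,0],"yaw":0},{"delta_pos":[0,-185,0],"yaw":0},{"delta_pos":[0,-190,0],"yaw":0}]' 0; python3 - <<'E'
from h import *
go(.4496,-.3428,.2,-40)
s=snap('side','s3'); a=cv2.resize(s['image'][220:320,140:260,::-1],None,fx=5,fy=5)
s=snap('top','t3'); crop(s,140,140,240,240,5,'t3c')
cv2.imwrite('pics/s3c.png',a)
E
```

```text
time: 8.85
tool_pos: [0.6077, 0.1892, 0.2163]
ee_rot: [-1.559, -0.004, -1.028]
wrist_force: [-0.1, -0.3, 0.0]
width: 0.0943
t8.8 pos [0.6077 0.1892 0.2163] yaw-58.9 w94.3 tilt [-1.559 -0.004] F [-0.1 -0.3  0. ] ->mm [ 374.   16. -410.] yaw -0.33
```

View pics/s3c.png

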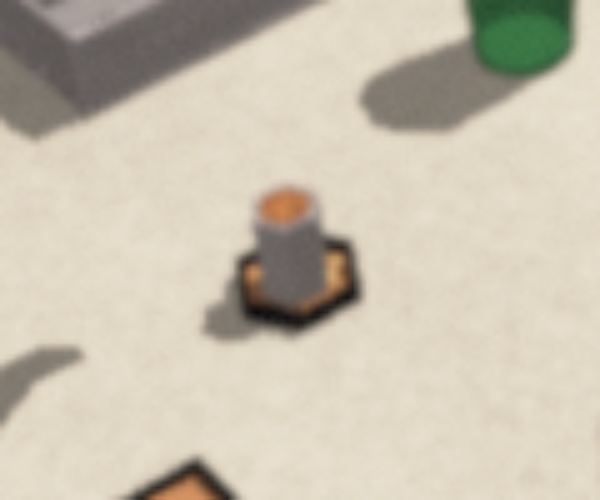

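View pics/t3.png

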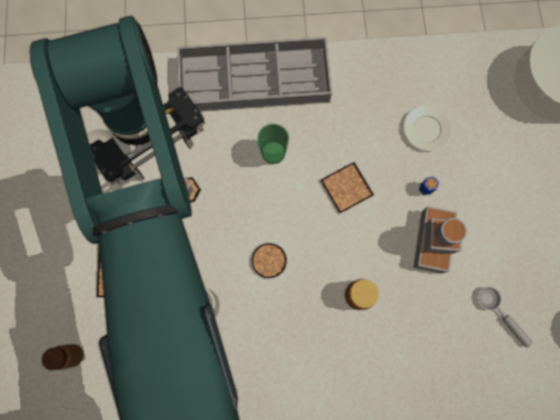

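The side view shows the hex tin upright inside the hex tray. The top view now shows the tower unobstructed at (445,237).

```bash
python3 - <<'E'
from h import *
s=load('t3')
print(unproj(load('s3'),[(286/5+140,205/5+220)],.050), unproj(load('s3'),[(286/5+140,205/5+220)],.056))
overlay(s,[rect(.4483,-.3388,-16,.130,.066,.046),rect(.4498,-.3404,-9,.062,.062,.094),ngon(.4496,-.3428,0,.025,40,.142)],405,195,485,285,7,'o3')
E
```

```text
[[0.60410047 0.18873482 0.05      ]] [[0.59766905 0.19240456 0.056     ]]
```

View pics/o3.png

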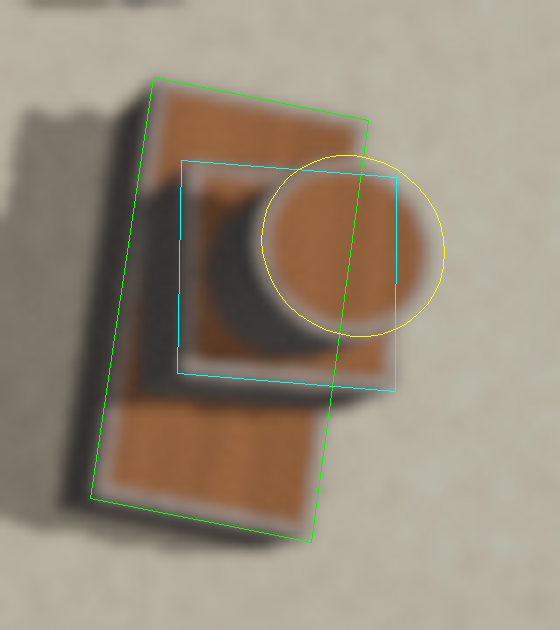

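```bash
python3 - <<'E'
from h import *
go(.451,-.3415,.2,-58.9)
E
python3 -m handwheel '[{"delta_pos":[12,0,-14],"yaw":0},{"delta_pos":[35,0,-39],"yaw":0},{"delta_pos":[63,0,-69],"yaw":0},{"delta_pos":[93,0,-101],"yaw":0},{"delta_pos":[123,0,-134],"yaw":0},{"delta_pos":[153,0,-167],"yaw":0},{"delta_pos":[183,0,-200],"yaw":0},{"delta_pos":[213,0,-233],"yaw":0},{"delta_pos":[243,0,-266],"yaw":0},{"delta_pos":[273,5,-299],"yaw":0},{"delta_pos":[303,10,-331],"yaw":0},{"delta_pos":[328,14,-360],"yaw":0}]' 0; python3 - <<'E'
from h import *
go(.451,-.3415,.2,-58.9)
E
```

```text
t8.9 pos [0.6059 0.1888 0.2107] yaw-58.9 w94.2 tilt [-1.567e+00 -1.000e-03] F [-0.6  0.2 -1. ] ->mm [ 374.   11. -407.] yaw 0.0
time: 10.15
tool_pos: [0.4631, -0.2799, 0.1911]
ee_rot: [-1.574, 0.005, -1.03]
wrist_force: [1.0, 0.7, 0.7]
width: 0.094
t10.2 pos [ 0.4631 -0.2799  0.1911] yaw-59.0 w94.0 tilt [-1.574  0.005] F [1.  0.7 0.7] ->mm [ 47.  -9. -42.] yaw -0.002
```

```bash
python3 -m handwheel '[{"delta_pos":[20,-2,-18],"yaw":0},{"delta_pos":[34,-2,-31],"yaw":0},{"delta_pos":[40,-2,-37],"yaw":0},{"delta_pos":[43,-2,-39],"yaw":0},{"delta_pos":[43,-2,-39],"yaw":0},{"delta_pos":[43,-2,-39],"yaw":0}]' 0; python3 - <<'E'
from h import *
go(.451,-.3415,.108,-58.9)
E
```

```text
time: 10.75
tool_pos: [0.4552, -0.3342, 0.1961]
ee_rot: [-1.571, 0.001, -1.027]
wrist_force: [-0.5, 0.2, 0.2]
width: 0.094
t10.8 pos [ 0.4552 -0.3342  0.1961] yaw-58.8 w94.0 tilt [-1.571e+00  1.000e-03] F [-0.5  0.2  0.2] ->mm [ 4. 88. -7.] yaw 0.001
```

```bash
python3 -m handwheel '[{"delta_pos":[3,8,-5],"yaw":0},{"delta_pos":[4,22,-7],"yaw":0},{"delta_pos":[4,42,-7],"yaw":0},{"delta_pos":[4,62,-7],"yaw":0},{"delta_pos":[4,78,-7],"yaw":0},{"delta_pos":[4,87,-7],"yaw":0},{"delta_pos":[4,88,-7],"yaw":0},{"delta_pos":[4,88,-7],"yaw":0},{"delta_pos":[4,88,-7],"yaw":0}]' 0; python3 - <<'E'
from h import *
go(.451,-.3415,.108,-58.9)
E
python3 -m handwheel '[{"delta_pos":[0,0,0],"yaw":0},{"delta_pos":[0,0,0],"yaw":0},{"delta_pos":[0,0,0],"yaw":0},{"delta_pos":[0,0,0],"yaw":0},{"delta_pos":[0,0,0],"yaw":0},{"delta_pos":[0,0,0],"yaw":0},{"delta_pos":[0,0,0],"yaw":0},{"delta_pos":[0,0,0],"yaw":0}]' 255;
```

```text
time: 11.65
tool_pos: [0.4518, -0.3426, 0.1096]
ee_rot: [-1.57, -0.002, -1.028]
wrist_force: [0.5, 0.1, 1.2]
width: 0.0937
t11.7 pos [ 0.4518 -0.3426  0.1096] yaw-58.9 w93.7 tilt [-1.57  -0.002] F [0.5 0.1 1.2] ->mm [-1.  2. -0.] yaw 0.0
time: 12.45
tool_pos: [0.4511, -0.3419, 0.1085]
ee_rot: [-1.571, 0.001, -1.028]
wrist_force: [-0.5, 1.5, 1.3]
width: 0.0497
```

```bash
python3 -m handwheel '[{"delta_pos":[0,0,0],"yaw":0},{"delta_pos":[0,-3,0],"yaw":0},{"delta_pos":[0,-9,0],"yaw":0},{"delta_pos":[0,-18,0],"yaw":0},{"delta_pos":[0,-30,0],"yaw":0},{"delta_pos":[0,-40,0],"yaw":0},{"delta_pos":[0,-45,0],"yaw":0},{"delta_pos":[0,-45,0],"yaw":0},{"delta_pos":[0,-45,0],"yaw":0}]' 255; python3 - <<'E'
from h import *
go(.4348,.0174,.0185,-58.9)
E
```

```text
time: 13.35
tool_pos: [0.4512, -0.3422, 0.1535]
ee_rot: [-1.571, -0.0, -1.028]
wrist_force: [-0.4, 0.2, -1.6]
width: 0.0498
t13.3 pos [ 0.4512 -0.3422  0.1535] yaw-58.9 w49.8 tilt [-1.571 -0.   ] F [-0.4  0.2 -1.6] ->mm [-316.  135.  172.] yaw -0.0
```

```bash
python3 -m handwheel '[{"delta_pos":[-7,0,4],"yaw":0},{"delta_pos":[-23,0,12],"yaw":0},{"delta_pos":[-46,0,25],"yaw":0},{"delta_pos":[-74,0,40],"yaw":0},{"delta_pos":[-104,0,56],"yaw":0},{"delta_pos":[-133,0,73],"yaw":0},{"delta_pos":[-163,0,89],"yaw":0},{"delta_pos":[-193,0,105],"yaw":0},{"delta_pos":[-223,0,121],"yaw":0},{"delta_pos":[-251,0,137],"yaw":0},{"delta_pos":[-274,0,149],"yaw":0},{"delta_pos":[-291,0,159],"yaw":0}]' 255
python3 -m handwheel '[{"delta_pos":[-14,0,7],"yaw":0},{"delta_pos":[-22,10,11],"yaw":0},{"delta_pos":[-25,25,13],"yaw":0},{"delta_pos":[-25,42,13],"yaw":0},{"delta_pos":[-25,60,13],"yaw":0},{"delta_pos":[-25,76,13],"yaw":0},{"delta_pos":[-25,90,13],"yaw":0},{"delta_pos":[-25,100,13],"yaw":0},{"delta_pos":[-25,105,13],"yaw":0},{"delta_pos":[-25,105,13],"yaw":0},{"delta_pos":[-25,105,13],"yaw":0},{"delta_pos":[-25,105,13],"yaw":0}]' 255; python3 - <<'E'
from h import *
go(.4348,.0174,.0185,-58.9)
s=snap('top','t4'); crop(s,210,200,330,310,5,'t4c')
E
```

```text
time: 14.55
tool_pos: [0.4356, -0.0081, 0.1531]
ee_rot: [-1.571, 0.001, -1.026]
wrist_force: [0.3, -0.2, -3.2]
width: 0.0498
time: 15.75
tool_pos: [0.436, 0.0171, 0.0493]
ee_rot: [-1.569, -0.001, -1.028]
wrist_force: [0.5, 0.6, -1.5]
width: 0.0498
t15.8 pos [0.436  0.0171 0.0493] yaw-58.9 w49.8 tilt [-1.569e+00 -1.000e-03] F [ 0.5  0.6 -1.5] ->mm [-1. 31. -1.] yaw -0.0
```

View pics/t4.png

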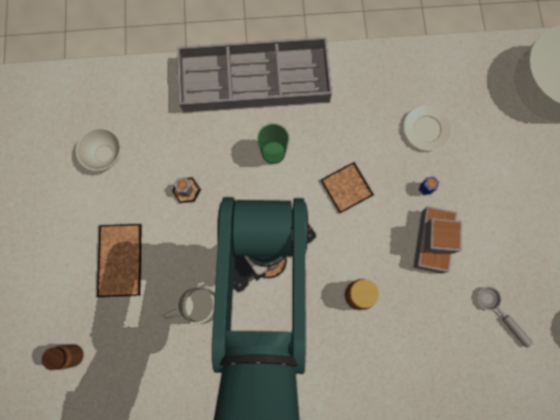

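The hex tin sits inside its tray at (185,187), and the round tin is over its tray. I'll lower it.

```bash
python3 -m handwheel '[{"delta_pos":[-1,6,-1],"yaw":0},{"delta_pos":[-1,14,-1],"yaw":0},{"delta_pos":[-1,22,-1],"yaw":0},{"delta_pos":[-1,27,-1],"yaw":0},{"delta_pos":[-1,29,-1],"yaw":0},{"delta_pos":[-1,30,-1],"yaw":0},{"delta_pos":[-1,30,-1],"yaw":0},{"delta_pos":[-1,30,-1],"yaw":0}]' 255; python3 - <<'E'
from h import *
go(.4348,.0174,.0185,-58.9)
E
```

```text
time: 16.6
tool_pos: [0.4345, 0.0175, 0.0186]
ee_rot: [-1.57, -0.001, -1.028]
wrist_force: [0.1, 0.2, -1.2]
width: 0.0494
t16.6 pos [0.4345 0.0175 0.0186] yaw-58.9 w49.4 tilt [-1.57e+00 -1.00e-03] F [ 0.1  0.2 -1.2] ->mm [0. 0. 0.] yaw -0.0
```

```bash
python3 -m handwheel '[{"delta_pos":[0,1,0],"yaw":0},{"delta_pos":[0,1,0],"yaw":0},{"delta_pos":[0,1,0],"yaw":0}]' 255;  python3 -m handwheel '[{"delta_pos":[0,0,0],"yaw":0},{"delta_pos":[0,0,0],"yaw":0},{"delta_pos":[0,0,0],"yaw":0},{"delta_pos":[0,0,0],"yaw":0},{"delta_pos":[0,0,0],"yaw":0},{"delta_pos":[0,-10,0],"yaw":0},{"delta_pos":[0,-35,0],"yaw":0},{"delta_pos":[0,-70,0],"yaw":0},{"delta_pos":[0,-105,0],"yaw":0},{"delta_pos":[0,-128,0],"yaw":0},{"delta_pos":[0,-135,0],"yaw":0},{"delta_pos":[0,-135,0],"yaw":0}]' 0; python3 - <<'E'
from h import *
go(.4498,-.3404,.16,-99)
s=snap('side','s5'); crop(s,220,200,380,320,5,'s5c')
s=load('t4')
overlay(s,[rect(.4483,-.3388,-16,.130,.066,.046),rect(.4498,-.3404,-9,.062,.062,.094)],405,195,485,285,7,'o4')
E
```

```text
time: 16.9
tool_pos: [0.4346, 0.0175, 0.0184]
ee_rot: [-1.57, -0.001, -1.028]
wrist_force: [-1.4, 0.1, 6.8]
width: 0.0496
time: 18.1
tool_pos: [0.4347, 0.0175, 0.1538]
ee_rot: [-1.568, -0.002, -1.028]
wrist_force: [-0.3, -0.9, -1.3]
width: 0.0941
t18.1 pos [0.4347 0.0175 0.1538] yaw-58.9 w94.1 tilt [-1.568 -0.002] F [-0.3 -0.9 -1.3] ->mm [ 314.   -6. -172.] yaw 0.7
```

View pics/s5c.png

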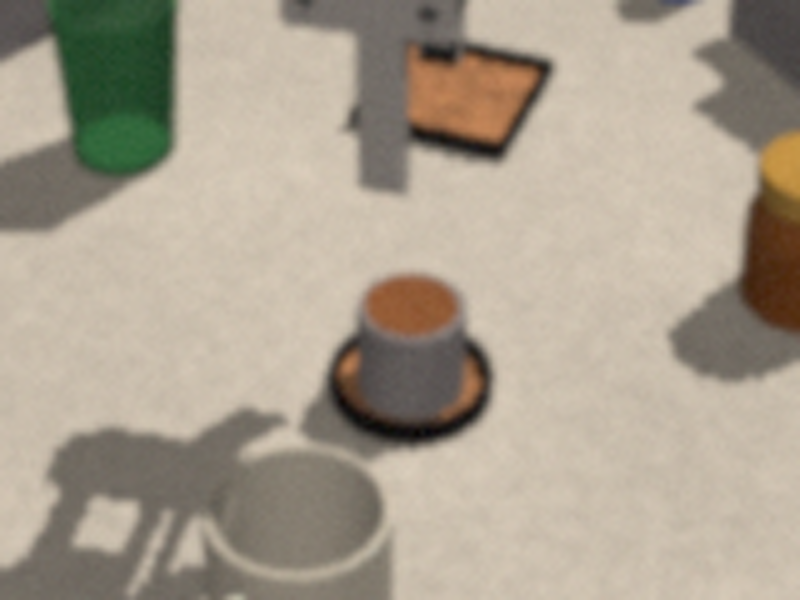

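View pics/o4.png

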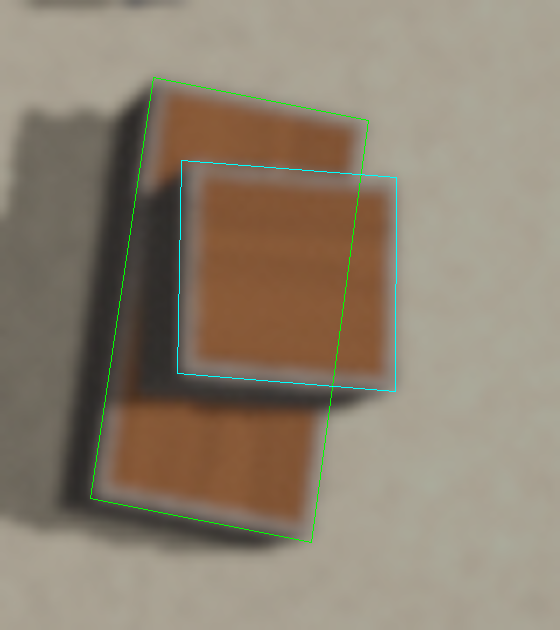

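The round tin stands upright and centred in its tray, at crop (412,350). The square tin's top matches the -9° model.

```bash
python3 -m handwheel '[{"delta_pos":[10,0,-6],"yaw":0.02},{"delta_pos":[32,0,-18],"yaw":0.06},{"delta_pos":[62,0,-34],"yaw":0.13},{"delta_pos":[95,0,-52],"yaw":0.2},{"delta_pos":[129,0,-71],"yaw":0.27},{"delta_pos":[163,0,-89],"yaw":0.35},{"delta_pos":[197,0,-108],"yaw":0.42},{"delta_pos":[231,0,-126],"yaw":0.5},{"delta_pos":[262,0,-143],"yaw":0.57},{"delta_pos":[288,0,-158],"yaw":0.64},{"delta_pos":[305,0,-167],"yaw":0.68},{"delta_pos":[314,0,-172],"yaw":0.7}]' 0;  python3 -m handwheel '[{"delta_pos":[0,0,0],"yaw":0},{"delta_pos":[0,0,0],"yaw":0},{"delta_pos":[0,0,0],"yaw":0}]' 0; python3 - <<'E'
from h import *
go(.4498,-.3404,.060,-99)
E
```

```text
time: 19.35
tool_pos: [0.4478, -0.3415, 0.1507]
ee_rot: [-1.573, 0.002, -1.731]
wrist_force: [-0.3, 0.5, 0.5]
width: 0.0943
time: 19.65
tool_pos: [0.4491, -0.3389, 0.1526]
ee_rot: [-1.571, 0.0, -1.726]
wrist_force: [0.3, -0.1, 0.2]
width: 0.0942
t19.6 pos [ 0.4491 -0.3389  0.1526] yaw-98.9 w94.2 tilt [-1.571  0.   ] F [ 0.3 -0.1  0.2] ->mm [ 1. 93.  1.] yaw 0.002
```

```bash
python3 -m handwheel '[{"delta_pos":[1,8,1],"yaw":0},{"delta_pos":[1,24,1],"yaw":0},{"delta_pos":[1,44,1],"yaw":0},{"delta_pos":[1,64,1],"yaw":0},{"delta_pos":[1,80,1],"yaw":0},{"delta_pos":[1,89,1],"yaw":0},{"delta_pos":[1,92,1],"yaw":0},{"delta_pos":[1,92,1],"yaw":0},{"delta_pos":[1,92,1],"yaw":0}]' 0;  python3 -m handwheel '[{"delta_pos":[0,0,0],"yaw":0},{"delta_pos":[0,0,0],"yaw":0},{"delta_pos":[0,0,0],"yaw":0},{"delta_pos":[0,0,0],"yaw":0},{"delta_pos":[0,0,0],"yaw":0},{"delta_pos":[0,0,0],"yaw":0},{"delta_pos":[0,0,0],"yaw":0},{"delta_pos":[0,0,0],"yaw":0}]' 255;python3 -m handwheel '[{"delta_pos":[0,-2,0],"yaw":0},{"delta_pos":[0,-7,0],"yaw":0},{"delta_pos":[0,-15,0],"yaw":0},{"delta_pos":[0,-25,0],"yaw":0},{"delta_pos":[0,-37,0],"yaw":0},{"delta_pos":[0,-47,0],"yaw":0},{"delta_pos":[0,-52,0],"yaw":0},{"delta_pos":[0,-52,0],"yaw":0},{"delta_pos":[0,-52,0],"yaw":0}]' 255;  python3 - <<'E'
from h import *
go(.5835,-.1666,.0185,-65.6)
E
```

```text
time: 20.55
tool_pos: [0.4503, -0.3417, 0.0615]
ee_rot: [-1.569, -0.001, -1.728]
wrist_force: [0.6, 0.3, 0.4]
width: 0.0938
time: 21.35
tool_pos: [0.4498, -0.3413, 0.0607]
ee_rot: [-1.571, -0.0, -1.728]
wrist_force: [0.0, 1.2, 1.3]
width: 0.0616
time: 22.25
tool_pos: [0.4496, -0.3412, 0.1124]
ee_rot: [-1.571, 0.0, -1.728]
wrist_force: [-0.1, 0.4, -2.0]
width: 0.0619
t22.2 pos [ 0.4496 -0.3412  0.1124] yaw-99.0 w61.9 tilt [-1.571  0.   ] F [-0.1  0.4 -2. ] ->mm [-193.   94.  105.] yaw -0.583
```

```bash
python3 -m handwheel '[{"delta_pos":[-6,0,3],"yaw":-0.02},{"delta_pos":[-20,0,11],"yaw":-0.06},{"delta_pos":[-42,0,23],"yaw":-0.13},{"delta_pos":[-68,0,37],"yaw":-0.2},{"delta_pos":[-94,0,51],"yaw":-0.28},{"delta_pos":[-120,0,65],"yaw":-0.36},{"delta_pos":[-145,0,79],"yaw":-0.44},{"delta_pos":[-167,0,91],"yaw":-0.51},{"delta_pos":[-183,0,100],"yaw":-0.56},{"delta_pos":[-191,0,104],"yaw":-0.583},{"delta_pos":[-193,0,105],"yaw":-0.583},{"delta_pos":[-193,0,105],"yaw":-0.583}]' 255; python3 - <<'E'
from h import *
s=snap('top','t6'); go(.5835,-.1666,.0185,-65.6)
t=load('top0')
overlay(t,[rect(.5835,-.1666,24.4,.08,.08,.004),rect(.5835,-.1666,24.4,.088,.088,.010)],315,155,380,220,9,'o6')
E
```

```text
time: 23.45
tool_pos: [0.5834, -0.1673, 0.1123]
ee_rot: [-1.572, -0.0, -1.145]
wrist_force: [-1.0, -0.4, -1.3]
width: 0.0615
t23.5 pos [ 0.5832 -0.1677  0.1124] yaw-65.7 w62.0 tilt [-1.572 -0.   ] F [ 0.3  0.3 -1.2] ->mm [-1. 94.  1.] yaw -0.001
```

View pics/o6.png

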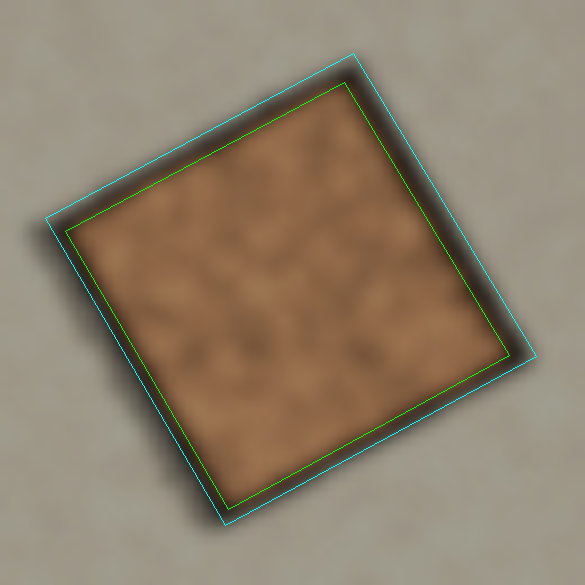

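View pics/t6.png

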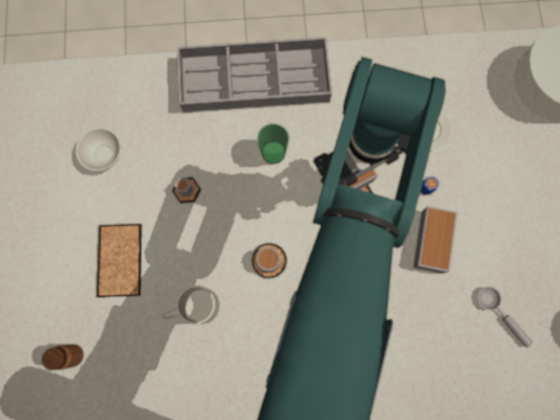

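The tray overlay fits to within a pixel. The long tin at (437,240) is now free. I'll lower the square tin.

```bash
python3 -m handwheel '[{"delta_pos":[-1,8,1],"yaw":0},{"delta_pos":[-1,22,1],"yaw":0},{"delta_pos":[-1,40,1],"yaw":0},{"delta_pos":[-1,58,1],"yaw":0},{"delta_pos":[-1,74,1],"yaw":0},{"delta_pos":[-1,85,1],"yaw":0},{"delta_pos":[-1,90,1],"yaw":0},{"delta_pos":[-1,92,1],"yaw":0},{"delta_pos":[-1,93,1],"yaw":0},{"delta_pos":[-1,93,1],"yaw":0},{"delta_pos":[-1,93,1],"yaw":0}]' 255; python3 - <<'E'
from h import *
go(.5835,-.1666,.0185,-65.6)
E
```

```text
time: 24.6
tool_pos: [0.5847, -0.166, 0.0204]
ee_rot: [-1.57, -0.001, -1.145]
wrist_force: [-0.1, -0.8, -1.3]
width: 0.0616
t24.6 pos [ 0.5847 -0.166   0.0204] yaw-65.6 w61.6 tilt [-1.57e+00 -1.00e-03] F [-0.1 -0.8 -1.3] ->mm [ 0.  2. -1.] yaw -0.0
```

```bash
python3 -m handwheel '[{"delta_pos":[0,1,0],"yaw":0},{"delta_pos":[0,2,0],"yaw":0},{"delta_pos":[0,2,0],"yaw":0},{"delta_pos":[0,2,0],"yaw":0}]' 255;  python3 -m handwheel '[{"delta_pos":[0,0,0],"yaw":0},{"delta_pos":[0,0,0],"yaw":0},{"delta_pos":[0,0,0],"yaw":0},{"delta_pos":[0,0,0],"yaw":0},{"delta_pos":[0,0,0],"yaw":0},{"delta_pos":[0,-10,0],"yaw":0},{"delta_pos":[0,-30,0],"yaw":0},{"delta_pos":[0,-58,0],"yaw":0},{"delta_pos":[0,-80,0],"yaw":0},{"delta_pos":[0,-92,0],"yaw":0},{"delta_pos":[0,-95,0],"yaw":0},{"delta_pos":[0,-95,0],"yaw":0}]' 0; python3 - <<'E'
from h import *
go(.4490,-.3385,.11,-106)
s=snap('side','s7'); crop(s,240,170,400,290,5,'s7c')
s=load('t6')
overlay(s,[rect(.4483,-.3388,-16,.130,.066,.046)],405,195,485,285,7,'o7')
E
```

```text
time: 25.0
tool_pos: [0.5846, -0.1659, 0.0187]
ee_rot: [-1.57, -0.001, -1.145]
wrist_force: [-0.5, -0.3, 3.7]
width: 0.0618
time: 26.2
tool_pos: [0.5841, -0.1658, 0.1126]
ee_rot: [-1.571, -0.0, -1.145]
wrist_force: [0.4, 0.2, -0.7]
width: 0.0941
t26.2 pos [ 0.5841 -0.1658  0.1126] yaw-65.6 w94.1 tilt [-1.571 -0.   ] F [ 0.4  0.2 -0.7] ->mm [ 101.    3. -194.] yaw 0.705
```

View pics/s7c.png

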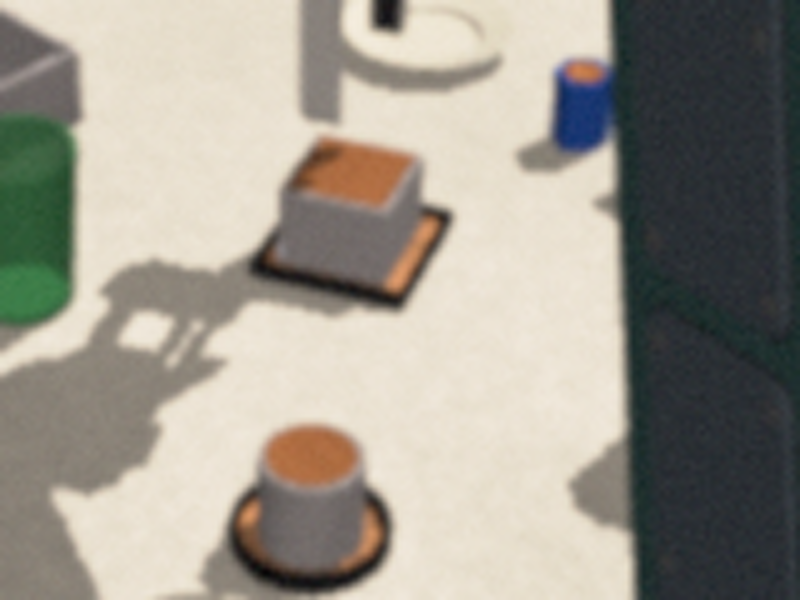

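View pics/o7.png

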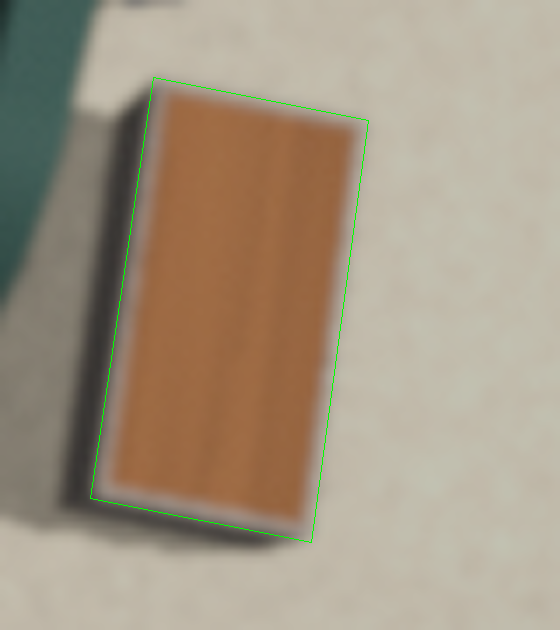

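The square tin is upright and inside its tray, at crop (355,210). The long tin model fits, so I'll fetch it.

```bash
python3 -m handwheel '[{"delta_pos":[4,0,-8],"yaw":0.03},{"delta_pos":[14,0,-27],"yaw":0.1},{"delta_pos":[27,0,-52],"yaw":0.19},{"delta_pos":[41,0,-79],"yaw":0.29},{"delta_pos":[55,0,-106],"yaw":0.39},{"delta_pos":[69,0,-133],"yaw":0.49},{"delta_pos":[82,0,-158],"yaw":0.59},{"delta_pos":[93,0,-179],"yaw":0.67},{"delta_pos":[100,0,-191],"yaw":0.705},{"delta_pos":[102,0,-194],"yaw":0.705},{"delta_pos":[102,0,-194],"yaw":0.705},{"delta_pos":[102,0,-194],"yaw":0.705}]' 0; python3 - <<'E'
from h import *
go(.4487,-.3388,.0145,-106)
E
```

```text
time: 27.45
tool_pos: [0.45, -0.3381, 0.1123]
ee_rot: [-1.571, 0.001, -1.849]
wrist_force: [0.0, 0.2, 0.1]
width: 0.0937
t27.4 pos [ 0.45   -0.3381  0.1123] yaw-105.9 w93.7 tilt [-1.571e+00  1.000e-03] F [0.  0.2 0.1] ->mm [ 1. 98. -1.] yaw 0.001
```

```bash
python3 -m handwheel '[{"delta_pos":[1,8,-1],"yaw":0},{"delta_pos":[1,24,-1],"yaw":0},{"delta_pos":[1,44,-1],"yaw":0},{"delta_pos":[1,64,-1],"yaw":0},{"delta_pos":[1,80,-1],"yaw":0},{"delta_pos":[1,91,-1],"yaw":0},{"delta_pos":[1,96,-1],"yaw":0},{"delta_pos":[1,98,-1],"yaw":0},{"delta_pos":[1,98,-1],"yaw":0},{"delta_pos":[1,98,-1],"yaw":0}]' 0;  python3 -m handwheel '[{"delta_pos":[0,0,0],"yaw":0},{"delta_pos":[0,0,0],"yaw":0},{"delta_pos":[0,0,0],"yaw":0},{"delta_pos":[0,0,0],"yaw":0},{"delta_pos":[0,0,0],"yaw":0},{"delta_pos":[0,0,0],"yaw":0},{"delta_pos":[0,0,0],"yaw":0},{"delta_pos":[0,0,0],"yaw":0}]' 255;
```

```text
time: 28.45
tool_pos: [0.4489, -0.34, 0.0154]
ee_rot: [-1.569, -0.001, -1.85]
wrist_force: [0.2, -0.2, 0.0]
width: 0.094
time: 29.25
tool_pos: [0.4485, -0.3393, 0.0147]
ee_rot: [-1.571, 0.0, -1.85]
wrist_force: [0.5, 2.1, 2.3]
width: 0.0659
```

```bash
python3 -m handwheel '[{"delta_pos":[0,-2,0],"yaw":0},{"delta_pos":[0,-6,0],"yaw":0},{"delta_pos":[0,-14,0],"yaw":0},{"delta_pos":[0,-26,0],"yaw":0},{"delta_pos":[0,-42,0],"yaw":0},{"delta_pos":[0,-60,0],"yaw":0},{"delta_pos":[0,-80,0],"yaw":0},{"delta_pos":[0,-100,0],"yaw":0},{"delta_pos":[0,-118,0],"yaw":0},{"delta_pos":[0,-128,0],"yaw":0},{"delta_pos":[0,-130,0],"yaw":0},{"delta_pos":[0,-130,0],"yaw":0}]' 255;  python3 - <<'E'
from h import *
go(.4600,.3373,.0185,-91.8)
t=load('top0')
overlay(t,[rect(.46,.3373,-1.8,.148,.084,.004),rect(.46,.3373,-1.8,.156,.092,.010)],80,210,160,310,6,'o8')
print(proj(t,[.46,.3373,.004]), [unproj(t,[(u,v)],.085) for u,v in((196,305),(363,294))])
E
```

```text
time: 30.45
tool_pos: [0.4483, -0.3395, 0.1446]
ee_rot: [-1.571, -0.0, -1.85]
wrist_force: [-0.1, -0.3, -3.4]
width: 0.0658
t30.4 pos [ 0.4483 -0.3395  0.1446] yaw-106.0 w65.8 tilt [-1.571 -0.   ] F [-0.1 -0.3 -3.4] ->mm [-654.  126. -175.] yaw -0.248
[[118.86566821 259.88637655]] [array([[0.34889527, 0.16334505, 0.085     ]]), array([[ 0.34484534, -0.16384588,  0.085     ]])]
```

View pics/o8.png

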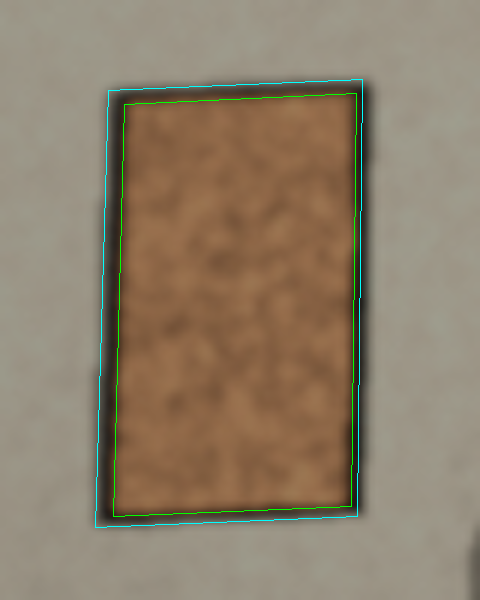

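```bash
python3 -m handwheel '[{"delta_pos":[-8,0,-2],"yaw":-0.01},{"delta_pos":[-25,0,-7],"yaw":-0.02},{"delta_pos":[-50,0,-13],"yaw":-0.03},{"delta_pos":[-81,0,-22],"yaw":-0.04},{"delta_pos":[-114,0,-31],"yaw":-0.05},{"delta_pos":[-147,0,-39],"yaw":-0.06},{"delta_pos":[-180,0,-48],"yaw":-0.07},{"delta_pos":[-213,0,-57],"yaw":-0.08},{"delta_pos":[-245,0,-66],"yaw":-0.09},{"delta_pos":[-278,0,-75],"yaw":-0.1},{"delta_pos":[-311,0,-83],"yaw":-0.11},{"delta_pos":[-344,0,-92],"yaw":-0.12}]' 255;  python3 - <<'E'
from h import *
go(.4600,.3373,.0185,-91.8)
E
```

```text
time: 31.65
tool_pos: [0.4532, 0.0191, 0.1438]
ee_rot: [-1.572, 0.0, -1.728]
wrist_force: [0.5, -0.6, -3.9]
width: 0.0656
t31.6 pos [0.4532 0.0191 0.1438] yaw-99.0 w65.6 tilt [-1.572  0.   ] F [ 0.5 -0.6 -3.9] ->mm [-315.  125.  -43.] yaw -0.126
```

```bash
python3 -m handwheel '[{"delta_pos":[-33,0,-5],"yaw":-0.01},{"delta_pos":[-66,0,-9],"yaw":-0.03},{"delta_pos":[-99,0,-13],"yaw":-0.04},{"delta_pos":[-132,0,-18],"yaw":-0.05},{"delta_pos":[-165,0,-22],"yaw":-0.07},{"delta_pos":[-198,0,-27],"yaw":-0.08},{"delta_pos":[-230,0,-31],"yaw":-0.1},{"delta_pos":[-258,0,-35],"yaw":-0.11},{"delta_pos":[-280,0,-38],"yaw":-0.12},{"delta_pos":[-294,0,-40],"yaw":-0.126},{"delta_pos":[-300,0,-41],"yaw":-0.126},{"delta_pos":[-300,0,-41],"yaw":-0.126}]' 255;  python3 -m handwheel '[{"delta_pos":[0,0,0],"yaw":0},{"delta_pos":[0,0,0],"yaw":0},{"delta_pos":[0,0,0],"yaw":0}]' 255; python3 - <<'E'
from h import *
go(.4600,.3373,.0185,-91.8)
E
```

```text
time: 32.85
tool_pos: [0.461, 0.3195, 0.144]
ee_rot: [-1.572, -0.001, -1.603]
wrist_force: [0.3, 0.2, -3.7]
width: 0.0657
time: 33.15
tool_pos: [0.462, 0.3184, 0.1446]
ee_rot: [-1.571, -0.0, -1.605]
wrist_force: [-0.4, -0.2, -3.3]
width: 0.0659
t33.1 pos [0.462  0.3184 0.1446] yaw-92.0 w65.9 tilt [-1.571 -0.   ] F [-0.4 -0.2 -3.3] ->mm [-19. 126.  -3.] yaw -0.003
```

```bash
python3 -m handwheel '[{"delta_pos":[-6,6,-1],"yaw":0},{"delta_pos":[-14,20,-2],"yaw":0},{"delta_pos":[-19,40,-3],"yaw":0},{"delta_pos":[-19,60,-3],"yaw":0},{"delta_pos":[-19,78,-3],"yaw":0},{"delta_pos":[-19,92,-3],"yaw":0},{"delta_pos":[-19,99,-3],"yaw":0},{"delta_pos":[-19,100,-3],"yaw":0},{"delta_pos":[-19,100,-3],"yaw":0},{"delta_pos":[-19,100,-3],"yaw":0}]' 255; python3 - <<'E'
from h import *
go(.4600,.3373,.0185,-91.8)
s=snap('side','s9'); crop(s,110,280,250,400,5,'s9c')
E
```

```text
time: 34.15
tool_pos: [0.4602, 0.3388, 0.0456]
ee_rot: [-1.569, 0.001, -1.604]
wrist_force: [-0.1, -1.1, -3.3]
width: 0.0657
t34.1 pos [0.4602 0.3388 0.0456] yaw-91.9 w65.7 tilt [-1.569e+00  1.000e-03] F [-0.1 -1.1 -3.3] ->mm [ 2. 27. -0.] yaw -0.002
```

View pics/s9c.png

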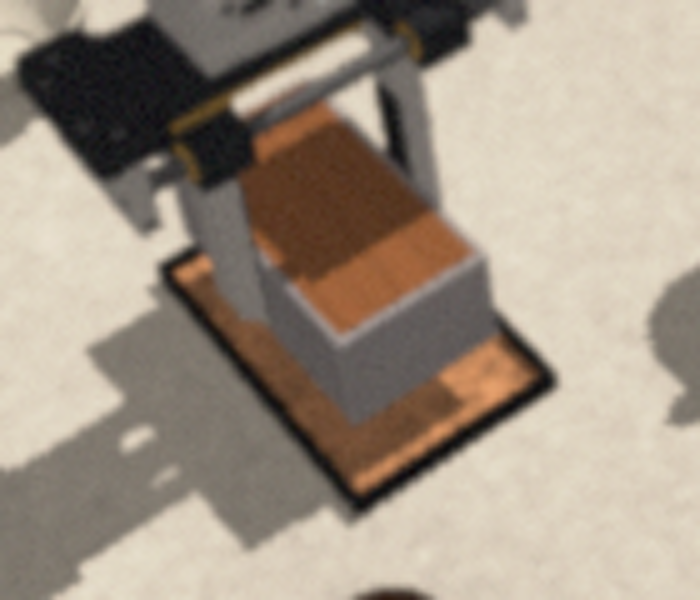

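The long tin is held level over its tray and square to it. I'll lower it.

```bash
python3 -m handwheel '[{"delta_pos":[1,5,0],"yaw":0},{"delta_pos":[1,12,0],"yaw":0},{"delta_pos":[1,18,0],"yaw":0},{"delta_pos":[1,23,0],"yaw":0},{"delta_pos":[1,25,0],"yaw":0},{"delta_pos":[1,26,0],"yaw":0},{"delta_pos":[1,26,0],"yaw":0},{"delta_pos":[1,26,0],"yaw":0}]' 255; python3 - <<'E'
from h import *
go(.4600,.3373,.0185,-91.8)
E
```

```text
time: 35.0
tool_pos: [0.4596, 0.3375, 0.0187]
ee_rot: [-1.57, 0.0, -1.604]
wrist_force: [-0.6, -1.1, -1.1]
width: 0.066
t35.0 pos [0.4596 0.3375 0.0187] yaw-91.9 w66.0 tilt [-1.57  0.  ] F [-0.6 -1.1 -1.1] ->mm [0. 0. 0.] yaw -0.002
```

Most of the weight is now on the tray floor. I'll press 1 mm further, release, rise, and swing back for a clear view.

```bash
python3 -m handwheel '[{"delta_pos":[0,1,0],"yaw":0},{"delta_pos":[0,1,0],"yaw":0},{"delta_pos":[0,1,0],"yaw":0}]' 255;  python3 -m handwheel '[{"delta_pos":[0,0,0],"yaw":0},{"delta_pos":[0,0,0],"yaw":0},{"delta_pos":[0,0,0],"yaw":0},{"delta_pos":[0,0,0],"yaw":0},{"delta_pos":[0,0,0],"yaw":0},{"delta_pos":[0,-10,0],"yaw":0},{"delta_pos":[0,-35,0],"yaw":0},{"delta_pos":[0,-70,0],"yaw":0},{"delta_pos":[0,-105,0],"yaw":0},{"delta_pos":[0,-140,0],"yaw":0},{"delta_pos":[0,-165,0],"yaw":0},{"delta_pos":[0,-170,0],"yaw":0}]' 0
python3 -m handwheel '[{"delta_pos":[10,0,0],"yaw":0},{"delta_pos":[40,0,0],"yaw":0},{"delta_pos":[80,0,0],"yaw":0},{"delta_pos":[120,0,0],"yaw":0},{"delta_pos":[160,0,0],"yaw":0},{"delta_pos":[200,0,0],"yaw":0},{"delta_pos":[240,0,0],"yaw":0},{"delta_pos":[280,0,0],"yaw":0},{"delta_pos":[320,0,0],"yaw":0},{"delta_pos":[360,0,0],"yaw":0},{"delta_pos":[400,0,0],"yaw":0},{"delta_pos":[440,0,0],"yaw":0}]' 0
python3 -m handwheel '[{"delta_pos":[40,0,0],"yaw":0},{"delta_pos":[80,0,0],"yaw":0},{"delta_pos":[120,0,0],"yaw":0},{"delta_pos":[160,0,0],"yaw":0},{"delta_pos":[195,0,0],"yaw":0},{"delta_pos":[210,0,0],"yaw":0},{"delta_pos":[210,0,0],"yaw":0},{"delta_pos":[210,0,0],"yaw":0}]' 0
python3 - <<'E'
from h import *
snap('top','t10'); snap('side','s10')
E
```

```text
time: 35.3
tool_pos: [0.4596, 0.3374, 0.0187]
ee_rot: [-1.57, 0.0, -1.604]
wrist_force: [-3.1, -2.5, 4.3]
width: 0.0655
time: 36.5
tool_pos: [0.4612, 0.3385, 0.1928]
ee_rot: [-1.563, 0.005, -1.604]
wrist_force: [0.4, -0.3, -0.4]
width: 0.0938
time: 37.7
tool_pos: [0.4427, -0.104, 0.1849]
ee_rot: [-1.575, 0.001, -1.604]
wrist_force: [0.3, -0.1, -0.1]
width: 0.0942
time: 38.5
tool_pos: [0.4372, -0.3111, 0.1863]
ee_rot: [-1.573, 0.002, -1.604]
wrist_force: [-0.4, -0.3, 0.2]
width: 0.0941
```

View pics/t10.png

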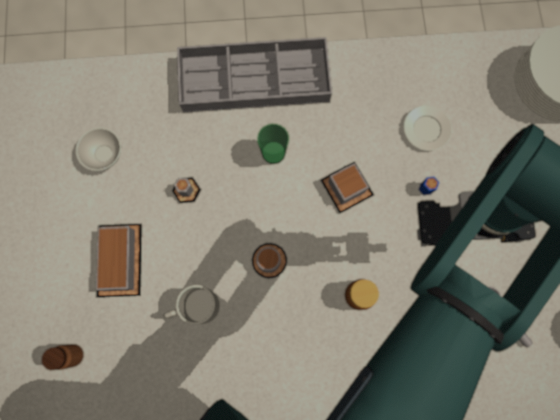

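View pics/s10.png

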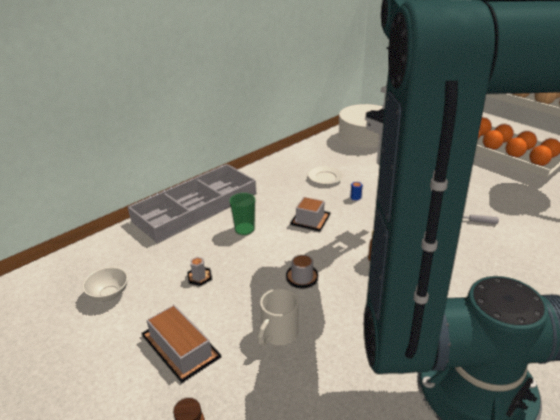

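```bash
python3 - <<'E'
from h import *
s=load('t10'); L=[]
P=[rect(.46,.3373,-1.8,.13,.066,.05),rect(.5841,-.1662,24.4,.062,.062,.052),ngon(.4348,.0174,0,.025,40,.052),ngon(.605,.1886,31,.0173,6,.05)]
for i,(u,v) in enumerate(((119,260),(347,187),(269,261),(187,190))):
    overlay(s,P,u-40,v-40,u+40,v+40,4,'tmp'); a=cv2.imread('pics/tmp.png')
    overlay(s,[],u-40,v-40,u+40,v+40,4,'tmp'); L.append(cv2.resize(np.hstack([a]),(300,300)))
cv2.imwrite('pics/o10.png',np.vstack([np.hstack(L[:2]),np.hstack(L[2:])]))
E
```

```text
(no output)
```

View pics/o10.png

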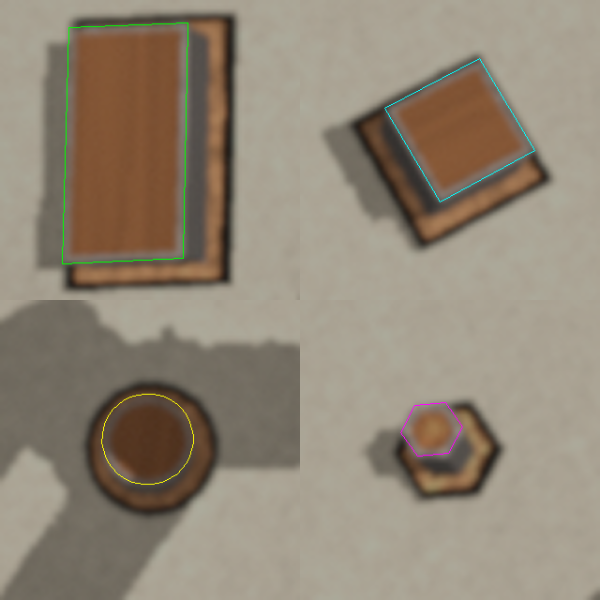

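All four tin tops coincide with the models of a tin centred on its tray floor. The mug (197,305) and tumbler (273,143) are at their original pixels. The arm is touching nothing, so I'll hand in.

```bash
python3 -c "
from bench import robot
print(robot.close_job())"
```

```text
the job is handed in; nothing more can be done
None
```

I took the tower apart from the top down and set the hexagonal, round, square and long tins, in that order, each upright on its own tray. I handed the job in at about 38.6 s of the 131 s allowed.

In the last top and side pictures, all four tins stand upright inside their rims. In the top view, each tin's top lines up with where it should be if centred and flat on the tray floor, to within about 2 mm. The mug, the glass tumbler and the blue look-alike are at their original pixels. The highest wrist force I read was about 7 N, and the gripper ended clear of everything.

No check failed or disagreed. The arm hid the tower from the side camera, so I judged the picks from the top view, the finger opening and the measured weight.

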